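Click-test the finished mechanical pencil

TASK

Of the three mechanical pencils in progress standing in the wooden assembly block, only one is finished and wears its chunky eraser cap. Test its spring: with the fingertips, gently press that cap all the way down at least twice, letting it spring fully up after every press, then draw the hand well clear. Do not lift or tip this pencil, and leave the block, the half-built pencil, the bare barrel, the slide gauge and the glass stopper untouched.

Things in the scene. Friction and masses are not known exactly. Their poses are not given: they have to be found in the camera images.
- cap (a joint): How far the eraser cap is pressed in, m: 0 fully up, 0.007 at its stop. Sprung: it starts to move at about 1.5 N, takes about 6 N at the stop, and springs back by itself. At the stop the rubber cap still gives up to 3 mm more on a cushion, about 1 mm for every 4 N above 7 N.
- cap_top (a point): Centre of the flat top of the eraser cap of the finished pencil: black rubber cap 17 mm in diameter and 19 mm high, 140 mm above the table when up; 11 mm of bare steel tube, 8 mm in diameter, shows between it and the barrel. It moves with the cap, straight down the pencil's axis.
- pencil: The finished mechanical pencil: lime green plastic barrel carrying the eraser cap, in any of the block's three holes. Barrel 14 mm in diameter, 95 mm long, upright on a seat 15 mm above the table, its lower 30 mm inside the block; clip out to 10 mm from the axis. Origin: centre of the barrel's lower end, z up. Loose, about 30 g. It has about 1 mm of play in its hole.
- half_built: A half-built pencil: same green barrel, with a bare silver spring tube 8 mm in diameter standing 24 mm out of its top (tube end 134 mm above the table) and no cap. Not to be touched. Barrel 14 mm in diameter, 95 mm long, upright on a seat 15 mm above the table, its lower 30 mm inside the block; clip out to 10 mm from the axis. Origin: centre of the barrel's lower end, z up. Loose, about 30 g. 
- bare_barrel: A bare green barrel with an open bore at its top, 110 mm above the table, no tube and no cap. Not to be touched. Barrel 14 mm in diameter, 95 mm long, upright on a seat 15 mm above the table, its lower 30 mm inside the block; clip out to 10 mm from the axis. Origin: centre of the barrel's lower end, z up. Loose, about 30 g. 
- block: Beech assembly block, fixed to the table, 56 x 180 x 45 mm (x, y, z), with three holes in a row along its y at -60, 0 and +60 mm, one pencil or barrel in each. Origin: centre of its underside.
- gauge: Wooden slide gauge lying flat on the table on the far side of the block: beam 240 mm along its y, 26 mm wide, with two jaws that reach 77 mm from the beam's middle towards its -x; 29 mm high at the brass screw. Origin: underside of the beam's middle. Loose, about 190 g. Not to be touched.
- jaw_screw (a point): Top of the brass locking screw on the gauge's sliding jaw, 29 mm above the table. The jaw is set at some opening and must stay there.
- stopper: Cobalt glass bottle stopper beside the block, past its +y end, standing on its flat round head (38 mm in diameter), plug upwards, 46 mm high. Origin: centre of its underside. Loose, about 60 g. Not to be touched.
Mind the look-alikes: they are no part of the job. Leave any pink, purple or red look-alike of the pencil alone.

How it is judged (in metres and radians):
On the way, in this order (a step that is already met when the one before it is completed fails the run):
1. the eraser cap is pressed down by the fingertips, at least 4.5 of its 7 mm (value of joint cap above 0.0045 m and contact force between the fingers and pencil above 0.5 N), for 0.1 s.
2. the cap has sprung back up (value of joint cap below 0.001 m), for 0.1 s.
3. the cap is pressed down again (all of step 1), for 0.1 s.
4. the cap has sprung back up again (value of joint cap below 0.001 m), for 0.1 s.
At the end, for the whole second after the job is handed in: Cap up again (within 1 mm); pencil at rest on its seat (height within 3 mm, upright within 6 degrees); TCP more than 80 mm from the cap's top; half-built pencil, bare barrel, gauge and its jaw, and stopper within 8 mm of where they stood, the standing ones upright (value of joint cap below 0.001 m and distance between the grasp point and cap_top above 0.08 m and height (world z) of pencil between 0.012 and 0.018 m and angle between each of pencil, half_built, bare_barrel, stopper's own z axis and vertical below 0.1 rad and linear speed of pencil below 0.02 m/s and distance of each of half_built, bare_barrel, gauge, stopper, jaw_screw from where it was at the start of the episode below 0.008 m); the robot touches nothing.
It fails at once if the robot touches the block, the half-built pencil, the bare barrel, the gauge or the stopper (contact force between any of the fingers, the arm and half_built above 0.3 N or contact force between any of the fingers, the arm and bare_barrel above 0.3 N or contact force between any of the fingers, the arm and gauge above 0.3 N or contact force between any of the fingers, the arm and stopper above 0.3 N or contact force between any of the fingers, the arm and block above 0.3 N).
It fails at once if a bystander is shifted by more than 8 mm (distance of any of half_built, bare_barrel, gauge, stopper, jaw_screw from where it was at the start of the episode above 0.008 m).
It fails at once if the finished pencil is lifted more than 6 mm (height (world z) of pencil above 0.021 m).
It fails at once if the finished pencil is pushed over by more than about 8 degrees (angle between pencil's own z axis and vertical above 0.14 rad).
It fails at once if the pencil is pressed with more than 25 N (contact force between any of the fingers, the arm and pencil above 25 N).
It also fails if it takes over 32 s, if anything falls off the work surface, if the arm or the gripper's body presses on something with over 40 N, if the wrist force passes 120 N, or if a joint passes its speed limit or range.

ROBOT

A 6-joint arm with a two-finger parallel gripper is mounted at the origin on the work surface. World frame = base frame: x ahead of the robot, y to its left, z up, the work surface at z = 0. Lengths are in mm, angles in rad, forces in N, time in s.
With the tool pointing down it reaches from about 350 to 875 mm from the base axis. Payload 4.2 kg.
Tool frame: the origin (TCP) lies between the finger pads, 19 mm behind the fingertips; this is the grasp point; z points along the fingers, y is the line along which they close (so a half turn about z gives the same grasp; the last joint's range is limited). The gripper opens to 85 mm and grips with 20 to 120 N. Pads are 22 mm wide; open, the fingers measure 114 mm over their backs; the gripper's body (76 mm by 85 mm) begins 54 mm behind the grasp point. The pads swing forward as they close: fully open they stand 13 mm farther back than shut.
Start: joints at [-1.087, 0.385, 0.008, 0, -1.194, -0.259], TCP at [139.337, -609.249, 250.012] pointing down, gripper open.
Joint ranges: [-3.14, 3.14], [-1.21, 2.06], [-1.07, 1.41], [-3.16, 2.05], [-2.99, -0.16], [-3.1, 3.1]. Speed limits (rad/s): [2.79, 2.79, 3.14, 3.14, 3.14, 3.14].

INTERFACE

Orientations are given as a unit quaternion [x, y, z, w].
In Python, from bench import arm gives the robot as it stands. The module is installed in compiled form; this text tells all that it offers.
- The arm moves only by the tool move_arm, never from a script. Its arguments are lists of equal length, an entry for each row: "fingers": the finger opening in mm, from 0 to 85.4; "travel": the shift along the tool's x, y, z in mm, a list of three; "dr": the turn, a rotation vector about the tool's x, y, z in rad, a list of three. A call has 1 to 10 rows; each row is the pose to reach, as a shift and turn from the pose commanded when the call began, along the tool's axes at that moment; what a row does not reach only later rows make up. A row lasts 1/10 s, in which the tool goes at most 50 mm and 8.59 degrees, less where a joint would pass 70% of its speed; a pose out of reach is approached as far as the arm can. A call with a gripper value outside its range is refused whole. The fingers move at their own pace and stop on an object; the grip force is fixed at half the most. Time passes only in rows, so rows that repeat a pose let the fingers close. It gives the time, the measured TCP pose, the force, the opening and the grip force at its end, in the units of the state.
- arm.read_state(): the state, without advancing time (a new reading comes with each control period).
- arm.get_image(name): name is "scene" or "side" or "wrist"; returns the picture (480x640x3 uint8, red, green, blue); there is no depth.
- arm.camera_model(name): a dict with "intrinsics" (3x3 intrinsics, pixels), "k1" (the pictures are not rectified: a ray, as slopes to the right and down, at radius r is drawn at 1 + k1 r^2 times it, then the intrinsics apply), "pose" (4x4, takes a point from camera to world coordinates). Camera axes: x right, y up, looking along -z (the intrinsics and any distortion apply to the point x, -y, -z); pixel columns grow to the right and rows downward; lengths in mm; the calibration is good to about 2 mm. A picture is of the moment at which its call begins: read the wrist's pose just before it. camera_model takes no time and is no camera call; for the wrist camera it gives the pose at the moment of the call.
- arm.job_done(): hands the job in; it is judged then, once.
The state is a dict: "clock": time; "joints": joint angles; "joint_vel": joint speeds; "joint_efforts": joint torques, N m; "position": TCP position; "ee_rot": TCP orientation; "contact_force": force on the tool from outside, world axes, zero at the start; "wrist_torque": the same for the moment, N m; "gripper_width": finger opening in mm; "grasp_force": force on a finger pad.
Only numpy, scipy, OpenCV 4.12 (cv2) and the standard library are available. Lean on these libraries where they do the work, as an engineer would, in place of code of your own. Each camera call takes 0.05 s, during which the arm holds its last target. There are 200 camera calls.

## Working session

There is one attempt and no reset: what is moved stays moved. The work goes in short steps, Python scripts to look and compute and a tool call to move; the robot and the scene stay as the last step left them, time stands still between calls to the robot, and variables do not carry over. Pictures are saved under pics/ and viewed, at most 10 in all, crops included, and the job is handed in when it is done.

Besides the shell and the picture viewer there is one more tool, called after "Emit:" by a JSON object that holds its "api" and its "payload". move_arm: Moves the arm, as the interface text tells. Its arguments: {"type":"object","properties":{"fingers":{"type":"array","items":{"type":"number"}},"travel":{"type":"array","items":{"type":"array","items":{"type":"number"}}},"dr":{"type":"array","items":{"type":"array","items":{"type":"number"}}}},"required":["fingers","travel","dr"]}

```bash
mkdir -p pics
python3 - <<'E'
from bench import arm
import cv2,numpy as np
s=arm.read_state();print(s['clock'],s['position'],s['ee_rot'],s['contact_force'],s['gripper_width'])
for n in("scene","side"):
    cv2.imwrite(f"pics/{n}0.png",arm.get_image(n)[:,:,::-1]);m=arm.camera_model(n);print(n,np.round(m['intrinsics'],1).tolist(),m['k1'],np.round(m['pose'],3).tolist())
E
```

```text
0.0 [ 139.21912319 -608.7284122   248.9108455 ] [-1.12075835e-01  9.93699026e-01  1.10731447e-03 -1.63624647e-04] [ 0.51576882 -0.12046673  0.14482803] 85.60044855601687
scene [[506.7, 0.0, 328.7], [0.0, 506.7, 233.6], [0.0, 0.0, 1.0]] -0.09919064689125769 [[-0.785, -0.51, 0.352, 887.768], [0.619, -0.661, 0.424, 327.32], [0.016, 0.551, 0.834, 926.953], [0.0, 0.0, 0.0, 1.0]]
side [[510.8, 0.0, 326.0], [0.0, 510.8, 241.6], [0.0, 0.0, 1.0]] -0.04958152270307662 [[-0.764, 0.377, -0.523, 75.361], [-0.645, -0.462, 0.609, 437.381], [-0.012, 0.803, 0.596, 611.783], [0.0, 0.0, 0.0, 1.0]]
```

View pics/scene0.png

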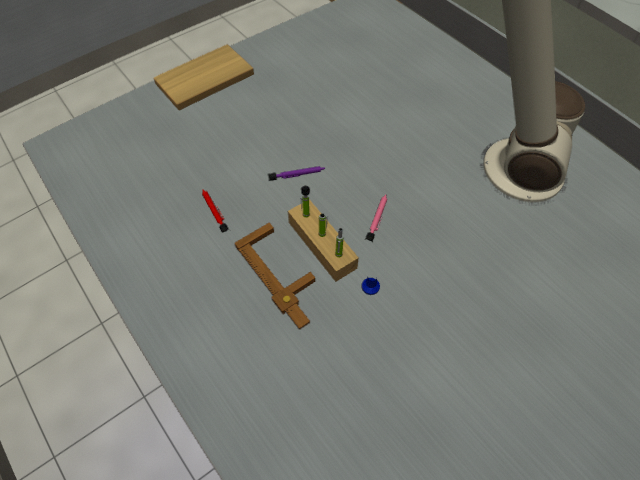

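View pics/side0.png

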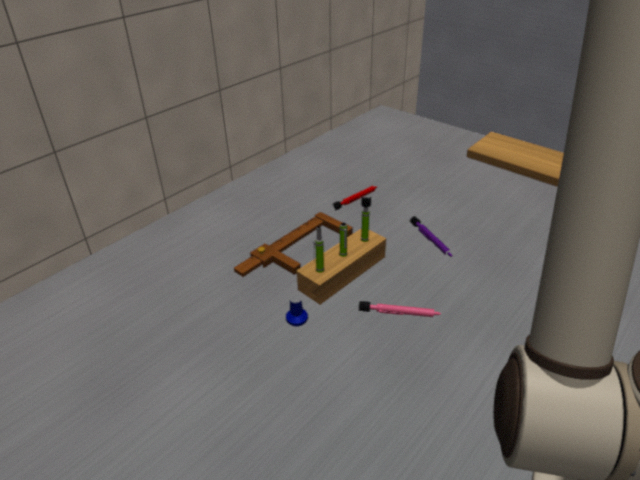

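Candidates in the scene view are:
- Green pencil at (305,200), with a black cap at (305,190).
- Green barrel at (323,225), with an open top.
- Green barrel at (340,243), with a silver tube.
- Lying pink (377,218), purple (297,173) and red (214,210) look-alikes.

Only the first is green, upright in the block and capped. It appears in the side view at (366,202). I'll confirm it in a crop and measure.

```bash
cat > h.py <<'E'
import cv2,numpy as np
def ray(m,u,v):
    K=m['intrinsics'];x=(u-K[0][2])/K[0][0];y=(v-K[1][2])/K[1][1]
    p=cv2.undistortPoints(np.array([[[u,v]]],float),np.array(K,float),np.array([m['k1'],0,0,0.]))[0,0]
    P=np.array(m['pose']);return P[:3,3],P[:3,:3]@np.array([p[0],-p[1],-1.])
def onz(m,u,v,z):
    o,d=ray(m,u,v);return o+d*(z-o[2])/d[2]
def cross(a,b):
    A=[];B=[]
    for o,d in(a,b):
        d=d/np.linalg.norm(d);M=np.eye(3)-np.outer(d,d);A.append(M);B.append(M@o)
    p=np.linalg.solve(sum(A),sum(B));return p,[np.linalg.norm(M@(p-o)) for M,(o,d) in zip(A,(a,b))]
def blobs(mask,mina=6):
    n,l,s,c=cv2.connectedComponentsWithStats(mask.astype(np.uint8));return [(c[i].round(2).tolist(),s[i].tolist()) for i in range(1,n) if s[i][4]>=mina]
E
python3 - <<'E'
from bench import arm
from h import *
rays=[];crops=[]
for n,(u,v),g in(("scene",(305,190),[(323,218),(340,232)]),("side",(366,202),[(344,226),(319,230)])):
    im=cv2.imread(f"pics/{n}0.png");m=arm.camera_model(n)
    w=np.zeros(im.shape[:2],bool);w[v-13:v+13,u-13:u+13]=1
    b=max(blobs((im.max(2)<45)&w),key=lambda t:t[1][4]);print(n,b)
    rays.append(ray(m,*b[0]));print(onz(m,*b[0],130.5).round(1))
    hsv=cv2.cvtColor(im,cv2.COLOR_BGR2HSV)
    print('green',blobs((abs(hsv[...,0].astype(int)-42)<12)&(hsv[...,1]>130)&(hsv[...,2]>40),30))
    print('others',onz(m,*g[0],110).round(),onz(m,*g[1],134).round())
    crops.append(cv2.resize(im[v-35:v+75,u-55:u+55],(400,400),interpolation=cv2.INTER_CUBIC))
print(cross(*rays))
cv2.imwrite("pics/crop.png",np.hstack(crops))
E
```

```text
scene ([305.22, 190.3], [302, 186, 8, 10, 64])
[ 525.1 -187.6  130.5]
green [([305.53, 206.86], [303, 198, 6, 19, 99]), ([321.55, 227.93], [319, 220, 7, 17, 91]), ([339.01, 247.58], [336, 239, 7, 18, 81])]
others [ 530. -124.  110.] [535. -66. 134.]
side ([365.68, 202.07], [362, 198, 9, 10, 76])
[ 518.7 -187.6  130.5]
green [([364.76, 226.63], [362, 216, 7, 23, 147]), ([342.02, 243.36], [339, 230, 8, 26, 121]), ([319.14, 257.82], [316, 246, 7, 26, 170])]
others [ 521. -129.  110.] [524. -67. 134.]
(array([ 522.42980911, -191.61136557,  126.15611724]), [np.float64(1.0613393729232108), np.float64(1.0613393729231422)])
```

View pics/crop.png

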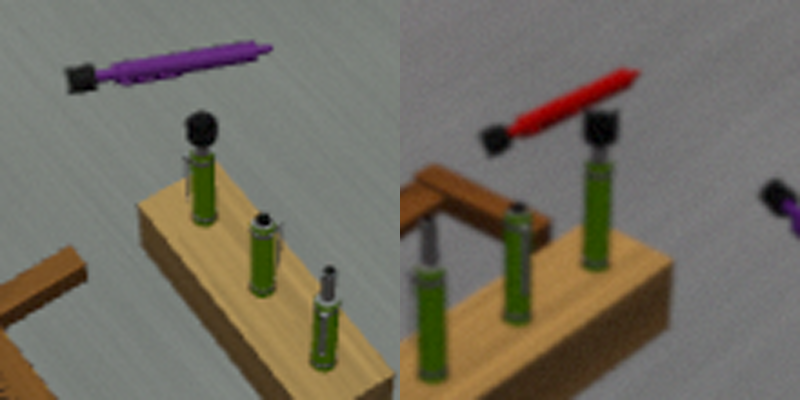

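Confirmed: the capped green pencil is at the block's far (-y) end, with its cap near (522, -188). I'll close the fingers and move above it, staying high.

Emit:
{"api": "move_arm", "payload": {"fingers": [0, 0, 0, 0, 0, 0, 0, 0, 0, 0], "travel": [[-30, 21, -5], [-70, 49, -10], [-110, 77, -10], [-150, 104, -10], [-190, 132, -10], [-230, 160, -10], [-270, 188, -10], [-305, 212, -10], [-325, 226, -10], [-335, 233, -10]], "dr": [[0, 0, 0], [0, 0, 0], [0, 0, 0], [0, 0, 0], [0, 0, 0], [0, 0, 0], [0, 0, 0], [0, 0, 0], [0, 0, 0], [0, 0, 0]]}}

```text
clock: 1.1
position: [415.1, -305.7, 259.7]
ee_rot: [-0.113, 0.994, 0.0, -0.0]
contact_force: [0.8, -0.6, -0.3]
gripper_width: 0.3
grasp_force: 0.0
```

Run:
```python
from bench import arm
from h import *
s=arm.read_state();print(s['clock'],s['position'],s['ee_rot'],s['joints'],s['gripper_width'],s['contact_force'])
m=arm.camera_model('wrist');cv2.imwrite("pics/w1.png",arm.get_image('wrist')[:,:,::-1]);print(np.round(m['pose'],3).tolist(),m['intrinsics'],m['k1'])
```

```text
1.1 [ 415.07165378 -305.69184342  259.65933088] [-1.13468362e-01  9.93541545e-01  2.68501413e-04 -2.39029277e-04] [-3.19767034e-01  1.91002635e-01 -2.40786847e-01 -3.15395924e-04
 -1.13966627e+00 -1.02347084e+00] 0.2745682521915212 [ 0.77912011 -0.58701667 -0.30963299]
[[-0.226, -0.924, -0.309, 336.018], [0.974, -0.214, -0.072, -324.711], [0.001, -0.317, 0.948, 384.285], [0.0, 0.0, 0.0, 1.0]] [[411.49247692   0.         324.72873958]
 [  0.         411.49247692 245.90258852]
 [  0.           0.           1.        ]] -0.04831590586074739
```

View pics/w1.png

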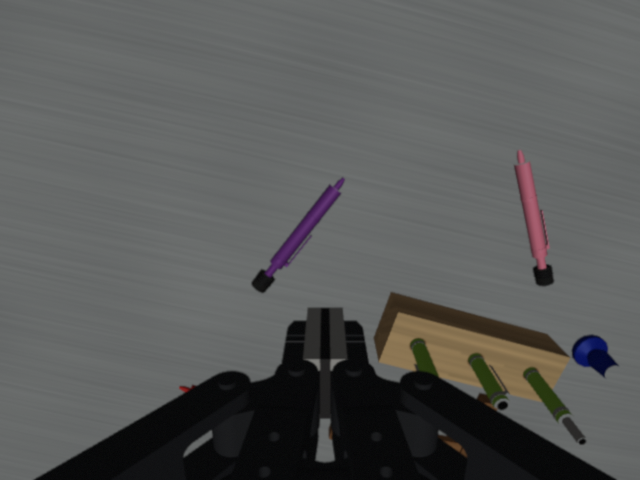

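The wrist view shows the purple and pink pencils, the block with its barrels and the stopper. The cap is hidden behind the right finger, so I'll move above it.

Emit:
{"api": "move_arm", "payload": {"fingers": [0, 0, 0, 0, 0, 0, 0], "travel": [[-25, 17, 0], [-60, 42, 0], [-95, 66, 0], [-118, 82, 0], [-131, 91, 0], [-131, 91, 0], [-131, 91, 0]], "dr": [[0, 0, 0], [0, 0, 0], [0, 0, 0], [0, 0, 0], [0, 0, 0], [0, 0, 0], [0, 0, 0]]}}

```text
clock: 1.85
position: [520.6, -190.3, 259.7]
ee_rot: [-0.112, 0.994, 0.0, -0.001]
contact_force: [-1.0, -1.1, -0.5]
gripper_width: -0.1
grasp_force: 0.0
```

Run:
```python
from bench import arm
from h import *
s=arm.read_state();print(s['clock'],s['position'],s['ee_rot'],s['gripper_width'],s['contact_force'])
m=arm.camera_model('wrist');im=arm.get_image('wrist')[:,:,::-1].copy();cv2.imwrite("pics/w2.png",im)
for b in blobs(im.max(2)<40,60): print(b, onz(m,*b[0],140).round(1))
```

```text
1.85 [ 520.63480635 -190.29014529  259.70507097] [-1.11741609e-01  9.93737118e-01  9.62371101e-05 -5.86246694e-04] -0.08249696356432538 [-0.9846036  -1.10379749 -0.47388908]
([469.32, 140.45], [459, 129, 21, 23, 354]) [ 439.4 -123.1  140. ]
([157.54, 149.49], [146, 137, 25, 25, 347]) [ 484.8 -299.6  140. ]
([324.12, 243.01], [312, 230, 25, 27, 542]) [ 519.3 -191.5  140. ]
([405.6, 257.85], [401, 253, 10, 10, 81]) [ 517.5 -139.   140. ]
([399.1, 325.15], [393, 304, 14, 40, 71]) [ 564.7 -129.6  140. ]
([324.71, 428.7], [35, 308, 580, 172, 43635]) [ 660.8 -158.9  140. ]
([197.49, 321.91], [188, 313, 21, 19, 265]) [ 592.6 -262.1  140. ]
```

View pics/w2.png

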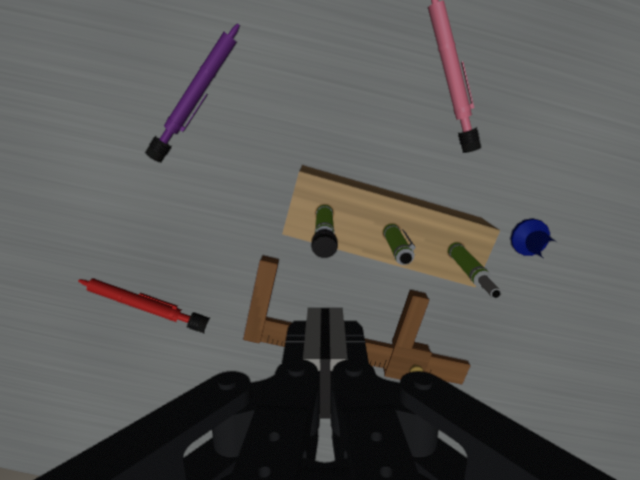

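The wrist view shows the cap at (324,243), directly below the fingertips. Its computed position is about (520,-191), against TCP (520.6,-190.3). I'll descend to about 10 mm above it.

Emit:
{"api": "move_arm", "payload": {"fingers": [0, 0, 0, 0, 0, 0, 0], "travel": [[0.5, -0.5, 15], [0.5, -0.5, 40], [0.5, -0.5, 65], [0.5, -0.5, 82], [0.5, -0.5, 90], [0.5, -0.5, 90], [0.5, -0.5, 90]], "dr": [[0, 0, 0], [0, 0, 0], [0, 0, 0], [0, 0, 0], [0, 0, 0], [0, 0, 0], [0, 0, 0]]}}

```text
clock: 2.6
position: [521.3, -190.8, 171.0]
ee_rot: [-0.112, 0.994, -0.0, 0.001]
contact_force: [0.7, -0.5, 0.2]
gripper_width: 0.2
grasp_force: 0.0
```

Run:
```python
from bench import arm
from h import *
s=arm.read_state();print(s['clock'],s['position'],s['ee_rot'],s['contact_force'])
c=[]
for n,(u,v) in(("scene",(305,190)),("side",(366,202))):
    im=arm.get_image(n)[:,:,::-1];c.append(cv2.resize(im[v-40:v+40,u-40:u+40],(400,400),interpolation=cv2.INTER_CUBIC))
cv2.imwrite("pics/c3.png",np.hstack(c));cv2.imwrite("pics/w3.png",arm.get_image('wrist')[140:440,170:470,::-1])
```

```text
2.6 [ 521.30147895 -190.79225711  170.95504556] [-1.11865617e-01  9.93723036e-01 -3.28489643e-04  7.09747905e-04] [ 0.6574052  -0.45922493  0.1882984 ]
```

View pics/c3.png

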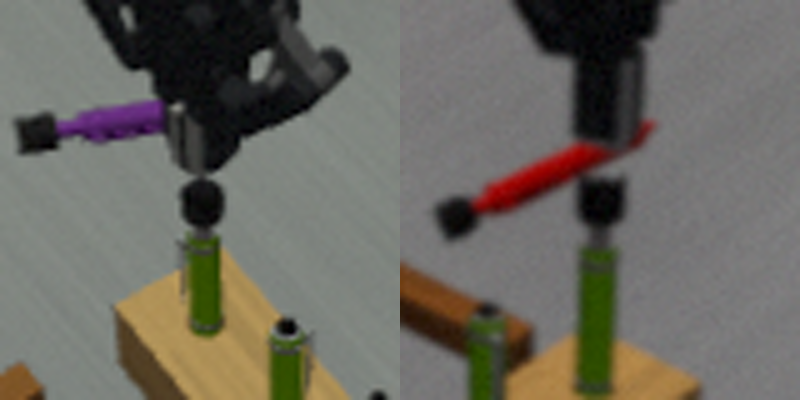

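View pics/w3.png

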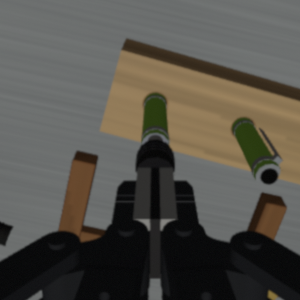

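Both views show the fingertips centred just above the cap, within about 1 px. I'll feel for contact.

Emit:
{"api": "move_arm", "payload": {"fingers": [0, 0, 0, 0, 0, 0], "travel": [[0, 0, 5], [0, 0, 9], [0, 0, 12], [0, 0, 14], [0, 0, 14], [0, 0, 14]], "dr": [[0, 0, 0], [0, 0, 0], [0, 0, 0], [0, 0, 0], [0, 0, 0], [0, 0, 0]]}}

```text
clock: 3.35
position: [521.4, -190.2, 156.4]
ee_rot: [-0.112, 0.994, -0.0, 0.0]
contact_force: [-0.3, -0.0, 3.1]
gripper_width: 0.3
grasp_force: 1.4
```

Emit:
{"api": "move_arm", "payload": {"fingers": [0, 0, 0, 0, 0, 0], "travel": [[0, 0, 2], [0, 0, 4], [0, 0, 4.5], [0, 0, 4.5], [0, 0, 4.5], [0, 0, 4.5]], "dr": [[0, 0, 0], [0, 0, 0], [0, 0, 0], [0, 0, 0], [0, 0, 0], [0, 0, 0]]}}

```text
clock: 3.95
position: [521.5, -190.3, 152.1]
ee_rot: [-0.112, 0.994, -0.0, 0.001]
contact_force: [0.1, -0.9, 6.4]
gripper_width: 0.2
grasp_force: 2.8
```

Emit:
{"api": "move_arm", "payload": {"fingers": [0, 0, 0, 0], "travel": [[0, 0, 0.7], [0, 0, 0.7], [0, 0, 0.7], [0, 0, 0.7]], "dr": [[0, 0, 0], [0, 0, 0], [0, 0, 0], [0, 0, 0]]}}

```text
clock: 4.35
position: [521.7, -190.4, 151.7]
ee_rot: [-0.112, 0.994, -0.0, 0.001]
contact_force: [1.1, -1.1, 6.0]
gripper_width: -0.0
grasp_force: 3.3
```

Emit:
{"api": "move_arm", "payload": {"fingers": [0, 0, 0, 0, 0, 0, 0, 0, 0], "travel": [[0, 0, -3], [0, 0, -6], [0, 0, -9], [0, 0, -12], [0, 0, -15], [0, 0, -15], [0, 0, -15], [0, 0, -15], [0, 0, -15]], "dr": [[0, 0, 0], [0, 0, 0], [0, 0, 0], [0, 0, 0], [0, 0, 0], [0, 0, 0], [0, 0, 0], [0, 0, 0], [0, 0, 0]]}}

```text
clock: 5.25
position: [520.9, -190.1, 165.6]
ee_rot: [-0.112, 0.994, 0.0, -0.0]
contact_force: [-0.1, -0.4, -0.1]
gripper_width: 0.2
grasp_force: 0.0
```

Run:
```python
from bench import arm
from h import *
s=arm.read_state();print(s['clock'],s['position'],s['contact_force'])
for n,(u,v) in(("scene",(305,190)),("side",(366,202))):
    im=arm.get_image(n)[:,:,::-1];old=cv2.imread(f"pics/{n}0.png");hs=[]
    for i in(old,im):
        h=cv2.cvtColor(i,cv2.COLOR_BGR2HSV);hs.append(blobs((abs(h[...,0].astype(int)-42)<12)&(h[...,1]>130)&(h[...,2]>40),30))
    print(n,hs)
    if n=="side": cv2.imwrite("pics/c4.png",cv2.resize(im[v-40:v+40,u-40:u+40],(400,400),interpolation=cv2.INTER_CUBIC))
```

```text
5.25 [ 520.880207   -190.0817764   165.57381753] [-0.10439715 -0.41712845 -0.14553039]
scene [[([305.53, 206.86], [303, 198, 6, 19, 99]), ([321.55, 227.93], [319, 220, 7, 17, 91]), ([339.01, 247.58], [336, 239, 7, 18, 81])], [([305.53, 207.81], [303, 200, 6, 17, 89]), ([321.55, 227.92], [319, 220, 7, 17, 91]), ([338.98, 247.55], [336, 239, 7, 18, 80])]]
side [[([364.76, 226.63], [362, 216, 7, 23, 147]), ([342.02, 243.36], [339, 230, 8, 26, 121]), ([319.14, 257.82], [316, 246, 7, 26, 170])], [([364.73, 227.5], [362, 216, 7, 26, 154]), ([342.08, 243.72], [339, 230, 8, 26, 123]), ([319.15, 257.83], [316, 246, 8, 26, 170])]]
```

View pics/c4.png

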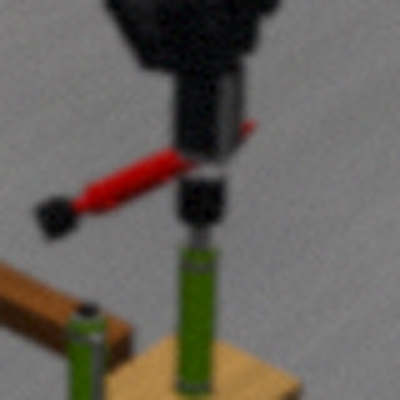

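The cap is fully up with a gap above it, and the pencil is upright and unmoved. Second press, slightly deeper.

Emit:
{"api": "move_arm", "payload": {"fingers": [0, 0, 0, 0, 0, 0, 0, 0, 0, 0], "travel": [[0, 0, 3], [0, 0, 6], [0, 0, 9], [0, 0, 12], [0, 0, 14], [0, 0, 15], [0, 0, 15.8], [0, 0, 15.8], [0, 0, 15.8], [0, 0, 15.8]], "dr": [[0, 0, 0], [0, 0, 0], [0, 0, 0], [0, 0, 0], [0, 0, 0], [0, 0, 0], [0, 0, 0], [0, 0, 0], [0, 0, 0], [0, 0, 0]]}}

```text
clock: 6.35
position: [522.2, -190.5, 151.6]
ee_rot: [-0.113, 0.994, -0.001, 0.001]
contact_force: [-0.4, 0.3, 7.1]
gripper_width: 0.2
grasp_force: 3.7
```

Emit:
{"api": "move_arm", "payload": {"fingers": [0, 0, 0, 0, 0, 0, 0, 0, 0, 0], "travel": [[0, 0, -3], [0, 0, -6], [0, 0, -9], [0, 0, -14], [0, 0, -22], [0, 0, -40], [0, 0, -65], [0, 0, -95], [0, 0, -115], [0, 0, -125]], "dr": [[0, 0, 0], [0, 0, 0], [0, 0, 0], [0, 0, 0], [0, 0, 0], [0, 0, 0], [0, 0, 0], [0, 0, 0], [0, 0, 0], [0, 0, 0]]}}

```text
clock: 7.35
position: [521.6, -190.2, 277.4]
ee_rot: [-0.112, 0.994, -0.0, 0.002]
contact_force: [-0.4, 0.4, 0.5]
gripper_width: -0.2
grasp_force: 0.0
```

Emit:
{"api": "move_arm", "payload": {"fingers": [0, 0, 0, 0, 0], "travel": [[0, 0, 0], [0, 0, 0], [0, 0, 0], [0, 0, 0], [0, 0, 0]], "dr": [[0, 0, 0], [0, 0, 0], [0, 0, 0], [0, 0, 0], [0, 0, 0]]}}

```text
clock: 7.85
position: [520.8, -190.1, 274.2]
ee_rot: [-0.112, 0.994, 0.0, -0.001]
contact_force: [0.3, 0.2, 0.9]
gripper_width: -0.2
grasp_force: 0.0
```

Run:
```python
from bench import arm
from h import *
s=arm.read_state();print(s['clock'],s['position'],s['contact_force'])
for n,(u,v) in(("scene",(305,190)),("side",(366,202))):
    im=arm.get_image(n)[:,:,::-1];w=np.zeros(im.shape[:2],bool);w[v-8:v+13,u-13:u+13]=1
    print(n,blobs((im.max(2)<45)&w))
    if n=="side": cv2.imwrite("pics/c5.png",cv2.resize(im[v-60:v+60,u-60:u+60],(480,480),interpolation=cv2.INTER_CUBIC))
```

```text
7.85 [ 520.78367185 -190.07575328  274.16014116] [0.2591951  0.18609435 0.87771419]
scene [([305.15, 190.28], [302, 186, 8, 10, 61])]
side [([365.74, 201.95], [362, 198, 9, 10, 76])]
```

View pics/c5.png

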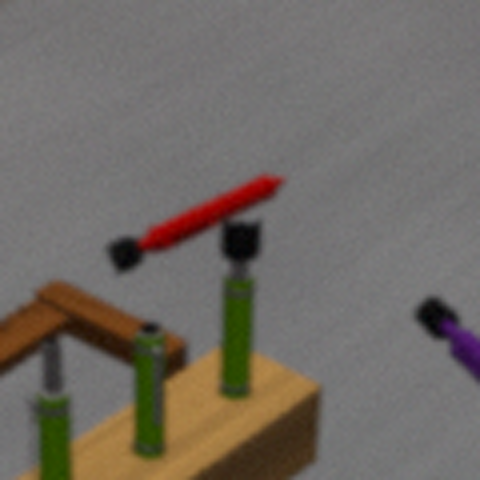

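The cap is back at its starting pixels, (305,190) in scene and (366,202) in side. Everything is in place, and the hand is about 134 mm clear of the cap.

```bash
python3 -c "
from bench import arm
print(arm.job_done())"
```

```text
the job is handed in; nothing more can be done
None
```

I pressed the finished pencil's cap to its stop twice (about 6–7 N), let it spring fully up after each press, moved the hand about 134 mm clear and handed the job in; no verdict was returned.

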